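# Hold the matching filter slide at the index

## Robot

A 6-joint arm with a two-finger parallel gripper is mounted at the origin on the work surface. World frame = base frame: x ahead of the robot, y to its left, z up, the work surface at z = 0. Lengths are in mm, angles in rad, forces in N, time in s.
With the tool pointing down it reaches from about 375 to 900 mm from the base axis. Payload 3.1 kg.
Tool frame: the origin (TCP) lies between the finger pads; the fingertips stand 25 mm ahead of it and the grasp point (between the pads) lies 6 mm ahead of it; z points along the fingers, y is the direction in which the jaws open and shut (so a half turn about z gives the same grasp; the last joint's range is limited). The gripper opens to 87 mm and grips with 3 to 60 N. Pads are 19 mm wide; open, the fingers measure 117 mm over their backs; the gripper's body (75 mm by 190 mm) begins 51 mm behind the grasp point.
Start: joints at [-1.508, 0.527, 1.433, -0, 1.181, -0.178], TCP at [149.075, -606.938, 219.448] pointing down, gripper open.
Joint ranges: [-3.08, 3.08], [-0.75, 2.2], [0.22, 2.44], [-1.43, 4.57], [0, 2.65], [-2.85, 2.85]. Speed limits (rad/s): [2.79, 2.79, 3.14, 3.14, 3.14, 3.14].

## Interface

Orientations are given as a rotation vector (axis times angle).
In Python, from station import status, optics, workorder gives the robot as it stands. The module is installed in compiled form; this text tells all that it offers.
- The arm moves only by the tool carry_out, never from a script. Its argument "motion" is a list of rows, each a list of 4 numbers: the shift along the tool's x, y, z in m, then the turn about the tool's z in degrees. A call has 1 to 10 rows; each row is the pose to reach, as a shift and turn from the pose commanded when the call began, along the tool's axes at that moment; what a row does not reach only later rows make up. A row lasts 1/10 s, in which the tool goes at most 50 mm and 8.59 degrees, less where a joint would pass 70% of its speed; a pose out of reach is approached as far as the arm can. A call with a gripper value outside its range is refused whole. "grip" is the opening in per cent of the stroke, from 0 (shut) to 100 (fully open), set as the call begins (left out, the last holds). The fingers move at their own pace and stop on an object; "newtons" is the grip in N (left out, the last holds). Time passes only in rows, so rows that repeat a pose let the fingers close. It gives the time, the measured TCP pose, the force and the opening at its end, in the units of the state.
- status.get_state(): the state, without advancing time (a new reading comes with each control period).
- optics.snapshot(name): name is "scene" or "top" or "wrist"; returns the picture (400x640x3 uint8, blue, green, red); there is no depth.
- optics.camera_info(name): a dict with "mtx" (3x3 intrinsics, pixels), "eye" and "attitude" of the camera in the world; the wrist camera has in their place "mount" (4x4, takes a point from camera to tool coordinates, whose origin is the TCP and whose axes are the flange's). Camera axes: x right, y down, z forward; pixel columns grow to the right and rows downward; lengths in mm; the calibration is good to about 2 mm. A picture is of the moment at which its call begins: read the wrist's pose just before it. camera_info takes no time and is no camera call.
- workorder.job_done(): hands the job in, once; it reports no verdict.
Trained networks look in the newest picture that a camera, given by its name, has taken for a name from the list of things; names that differ only in an ending like _2 or _b are one class to them, and where a whole thing is asked for, a point or a joint stands for the part that bears it (a point fixed in the world has none). Each returns a list of dicts, best first, with "confidence" (0 to 1); they miss things now and then, are a little off and sometimes report something else, mostly with a low value. They report only what shows in the picture. A call takes as long as a camera call. They do not tell look-alikes from the thing itself.
- optics.spot_in(camera, name): "uv" ([column, row] in pixels, amid what is visible of it).
- optics.landmark_of(camera, name): "uv" ([column, row] in pixels: a listed point, or the origin of a listed thing).
The state is a dict: "time_s": time; "joints": joint angles; "joint_vel": joint speeds; "joint_efforts": joint torques, N m; "tool_pos": TCP position; "tcp_rot": TCP orientation; "ft_force": force on the tool from outside, world axes, zero at the start; "torque": the same for the moment, N m; "opening": opening from 0.0 (shut) to 1.0 (fully open).
Only numpy, scipy, OpenCV 4.12 (cv2) and the standard library are available. Lean on these libraries where they do the work, as an engineer would, in place of code of your own. Each camera call takes 0.05 s, during which the arm holds its last target. There are 200 camera calls.

## Task

Look which specimen is on the microscope's round black stage, and take hold of the filter slide whose handle has the same colour as its resin. Pull that slide out against its spring until the centre of its handle stands straight over the yellow index bar, and finish while still holding it there at rest. Leave the other slide in, and do not disturb the specimens, the jar or the magnifier.

Things in the scene. Friction and masses are not known exactly. Their poses are not given: they have to be found in the camera images.
- slide_red (a joint): pull-out of the spring-return filter slide with the red handle, m: 0 fully in (at rest), grows to 0.08 at its end stop as the handle is pulled along -x of index. The spring pulls it back with about 4.4 N when in, rising 1.1 N per 10 mm; it goes home by itself when let go
- slide_green (a joint): pull-out of the spring-return filter slide with the green handle, m: 0 fully in (at rest), grows to 0.08 at its end stop as the handle is pulled along -x of index. The spring pulls it back with about 4.4 N when in, rising 1.1 N per 10 mm; it goes home by itself when let go
- grip_red (a point): centre of the red upright slide handle: a block 18 (along the pull) x 24 (across) x 60 mm high, white line across its top, on a 10 mm steel rod. This point is 58 mm above the bench, the top 88 mm. When in, 36 mm are free between it and its grey cassette (top at 90 mm); the other handle is 160 mm away, square to the pull. Axes as index; which one is left or right changes
- grip_green (a point): centre of the green upright slide handle: a block 18 (along the pull) x 24 (across) x 60 mm high, white line across its top, on a 10 mm steel rod. This point is 58 mm above the bench, the top 88 mm. When in, 36 mm are free between it and its grey cassette (top at 90 mm); the other handle is 160 mm away, square to the pull. Axes as index; which one is left or right changes
- index: yellow index bar, 8 x 320 x 6 mm, fixed across and below the slides' path; origin at the centre of its underside, 10 mm above the bench, long axis y. Its x axis points from the robot's side into the microscope: slides are pulled along its -x. Its place changes: a slide must come out 28 to 56 mm to bring its handle's centre over it
- stage (a point): centre of the top of the round black stage (130 mm in diameter, 115 mm above the bench) on the cream inverted microscope, whose body (200 deep x 320 wide x 105 mm high) is behind the slides; its low eyepieces and lamp house reach 190 mm
- specimen_red: polished metal specimen cast in red resin, face down: a red disc 40 mm in diameter, 22 mm high, origin at the centre of its underside. It is either on the microscope's stage or on the cream chest
- specimen_green: polished metal specimen cast in green resin, face down: a green disc 40 mm in diameter, 22 mm high, origin at the centre of its underside. It is either on the microscope's stage or on the cream chest
- chest: small cream chest of drawers, 120 x 140 x 115 mm high, fixed at the left of the microscope, where the specimen not in use lies; origin at the centre of its underside
- jar: closed jar, 60 mm in diameter, 75 mm high, standing loose on the bench at the right of the microscope; origin at the centre of its underside
- loupe: small black and steel magnifier, 38 mm in diameter, 42 mm high, standing loose on the bench at the right of the slides; origin at the centre of its underside
Not all that is in view belongs to the job. What is meant by the specimen_green is not blue or purple, and is the smaller of those in its own colour.

How it is judged (in metres and radians):
At the end, for the whole second after the job is handed in: The slide of the same colour as the specimen on the stage is at rest (slower than 10 mm/s) with its handle's centre within 5 mm of the middle of the yellow index bar along the pull, the fingers bear on it with more than 2 N, and the other slide is in (within 5 mm) (((horizontal distance between specimen_red and stage below 0.03 m and x of grip_red in the frame of index between -0.005 and 0.005 m and velocity of joint slide_red between -0.01 and 0.01 m/s and contact force between slide_red and the fingers above 2 N and value of joint slide_green below 0.005 m) or (horizontal distance between specimen_green and stage below 0.03 m and x of grip_green in the frame of index between -0.005 and 0.005 m and velocity of joint slide_green between -0.01 and 0.01 m/s and contact force between slide_green and the fingers above 2 N and value of joint slide_red below 0.005 m))); the arm keeps its last pose, push and grip.
It fails at once if the slide of the wrong colour was pulled out (more than 8 mm) ((horizontal distance between specimen_red and stage below 0.03 m and value of joint slide_green above 0.008 m) or (horizontal distance between specimen_green and stage below 0.03 m and value of joint slide_red above 0.008 m)).
It fails at once if a specimen, the jar or the magnifier was moved more than 15 mm (distance of any of specimen_red, specimen_green, jar, loupe from where it was at the start of the episode above 0.015 m).
It fails at once if the jar or the magnifier was tipped (angle between any of jar, loupe's own z axis and vertical above 0.4 rad).
It also fails if it takes over 34 s, if anything falls off the work surface, if the arm or the gripper's body presses on something with over 40 N, if the wrist force passes 120 N, or if a joint passes its speed limit or range.

## Working session

There is one attempt and no reset: what is moved stays moved. The work goes in short steps, Python scripts to look and compute and a tool call to move; the robot and the scene stay as the last step left them, time stands still between calls to the robot, and variables do not carry over. Pictures are saved under pics/ and viewed, about 8 in all and at most 12, crops included, and the job is handed in when it is done.

Besides the shell and the picture viewer there is one more tool, called after "Request:" by a JSON object that holds its "method" and its "body", one argument or row to a line. carry_out: Moves the arm, as the interface text tells. Its arguments: {"type":"object","properties":{"motion":{"type":"array"},"grip":{"type":"number"},"newtons":{"type":"number"}},"required":["motion"]}

```bash
mkdir -p pics
cat > h.py <<'E'
import numpy as np, cv2
from station import status, optics, workorder
from scipy.spatial.transform import Rotation as R
def ray(cam,uv):
    i=optics.camera_info(cam);K=np.array(i["mtx"])
    d=np.linalg.inv(K)@[uv[0],uv[1],1]
    if "mount" in i:
        s=status.get_state();T=np.eye(4);T[:3,:3]=R.from_rotvec(s["tcp_rot"]).as_matrix();T[:3,3]=s["tool_pos"]
        M=T@np.array(i["mount"]);return M[:3,3],M[:3,:3]@d
    A=np.array(i["attitude"]);A=A if A.shape==(3,3) else R.from_rotvec(A).as_matrix()
    return np.array(i["eye"]),A@d
def at(cam,uv,z):
    o,d=ray(cam,uv);return o+d*(z-o[2])/d[2]
E
python3 - <<'E'
from h import *
for c in ("scene","top"):
    cv2.imwrite(f"pics/{c}1.png",optics.snapshot(c)); print(c,optics.camera_info(c))
    for n,z in (("grip_red",58),("grip_green",58),("index",10),("stage",115),("specimen_red",115),("specimen_green",115),("chest",0),("jar",0),("loupe",0)):
        for r in optics.landmark_of(c,n)[:3]: print(c,n,np.round(r["uv"],1),round(r["confidence"],2),at(c,r["uv"],z).round(1))
print(status.get_state())
E
```

```text
scene {'mtx': array([[509.36791799,   0.        , 319.36416485],
       [  0.        , 509.36791799, 206.07481059],
       [  0.        ,   0.        ,   1.        ]]), 'eye': array([1364.31193651,  618.26901836,  888.91064902]), 'attitude': array([-1.14298619, -2.24254747,  1.11131028])}
scene grip_red [259.  192.3] 0.44 [ 550.  -202.4   58. ]
scene grip_green [310.1 210.8] 0.48 [533.9 -36.6  58. ]
scene grip_green [222.3 185.9] 0.29 [ 587.1 -307.9   58. ]
scene index [292.4 204.7] 0.66 [ 492.8 -132.3   10. ]
scene stage [230.5 232.5] 0.73 [764.3 -93.9 115. ]
scene specimen_red [229.4 231.9] 0.61 [764.2 -97.5 115. ]
scene specimen_green [378.1 285.3] 0.76 [707.9 273.4 115. ]
scene specimen_green [434.4 291.2] 0.7 [655.3 374.9 115. ]
scene specimen_green [438.5 235.8] 0.64 [493.8 305.6 115. ]
scene chest [396.1 254.6] 0.95 [492.8 204.1   0. ]
scene jar [199.9 210.2] 0.79 [ 655.3 -339.3    0. ]
scene loupe [223.1 188.1] 0.62 [ 539.6 -362.4    0. ]
top {'mtx': array([[389.49182699,   0.        , 318.70586112],
       [  0.        , 389.49182699, 202.52707596],
       [  0.        ,   0
[... 697 characters left out ...]
2.8] 0.6 [ 526.9 -361.4    0. ]
{'time_s': 1.0, 'joints': array([-1.50847890e+00,  5.27472474e-01,  1.43269216e+00,  1.38037419e-05,
        1.18140588e+00, -1.78505643e-01]), 'joint_vel': array([ 0.00029689,  0.0023024 , -0.00058526,  0.0007604 , -0.00125732,
       -0.00011036]), 'joint_efforts': array([ 5.89978372e-04, -4.40021503e+01, -1.76988119e+01,  6.32328261e-02,
        5.04119578e-02, -2.44284780e-05]), 'tool_pos': array([ 149.09170514, -606.9383831 ,  219.46782994]), 'tcp_rot': array([3.11882358e+00, 3.77359621e-01, 1.80059400e-05]), 'ft_force': array([-0.61756566,  0.23469412, -0.10855542]), 'torque': array([-0.02736587, -0.00477712, -0.04970282]), 'opening': 0.9999623257733465}
```

View pics/top1.png

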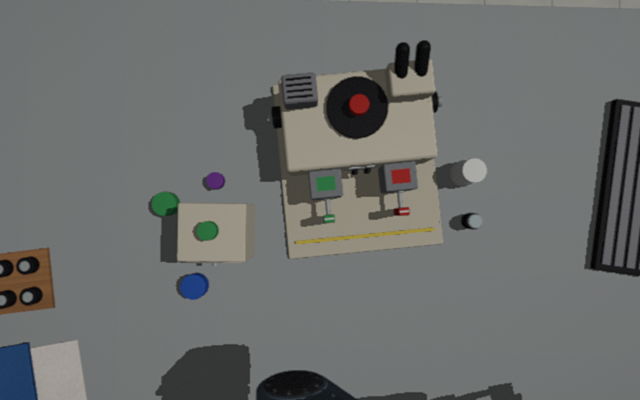

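View pics/scene1.png

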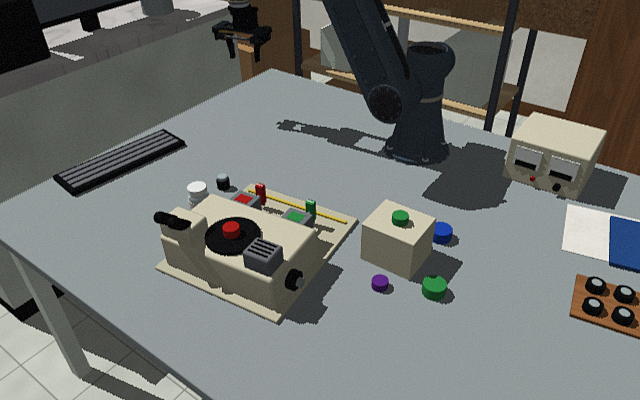

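The red specimen is on the black stage (top 359,104; scene 231,229), the only red disc. Green candidates are the disc on the chest (top 207,231) and a larger one on the bench (165,204), neither on the stage. The blue and purple discs are decoys. So the red slide is the one to pull: its handle is at top (402,212), right of the green handle (329,218). Next I'll measure the bar and confirm with a crop.

```bash
cat >> h.py <<'E'
def bar(cam,roi,img):
    x0,y0,x1,y1=roi; h=cv2.cvtColor(img,cv2.COLOR_BGR2HSV)[y0:y1,x0:x1]
    m=cv2.inRange(h,(22,150,100),(35,255,255)); v,u=np.nonzero(m)
    P=np.array([at(cam,(a+x0,b+y0),16)[:2] for a,b in zip(u,v)])
    vx,vy,cx,cy=cv2.fitLine(P.astype(np.float32),cv2.DIST_HUBER,0,0.01,0.01).ravel()
    d=np.array([vx,vy])*np.sign(vy); return np.array([cx,cy]),d,len(P)
E
python3 - <<'E'
from h import *
im=optics.snapshot("top")
c,d,n=bar("top",(285,220,445,250),im); xax=np.array([d[1],-d[0]])
print("bar",c,d,n,"yaw deg",np.degrees(np.arctan2(xax[1],xax[0])))
h=cv2.cvtColor(im,cv2.COLOR_BGR2HSV)[205:218,390:415]
v,u=np.nonzero(cv2.inRange(h,(0,120,60),(8,255,255))|cv2.inRange(h,(172,120,60),(180,255,255))); 
print(u.min()+390,u.max()+390,v.min()+205,v.max()+205, at("top",(u.mean()+390,v.mean()+205),80))
g=np.array([540.9,-201.4]);print("pull",(g-c)@xax,"lat",(g-c)@d)
s=status.get_state();t=R.from_rotvec(s["tcp_rot"]).as_matrix();print(t.round(4),s["time_s"])
for p in [(541,-201,180)]: print(t.T@(np.array(p)-s["tool_pos"]))
cv2.imwrite("pics/crop.png",cv2.resize(im[80:250,280:450],None,fx=3.5,fy=3.5,interpolation=cv2.INTER_CUBIC))
E
```

```text
bar [ 492.05914 -124.42606] [-0.12395469  0.9922879 ] 286 yaw deg 7.120394
394 409 207 215 [ 549.95571303 -197.6850851    80.        ]
pull 38.92290959310788 lat -82.43435711178999
[[ 0.9712  0.2384  0.    ]
 [ 0.2384 -0.9712  0.    ]
 [ 0.     -0.     -1.    ]] 1.05
[ 477.40738176 -300.76763099   39.46646506]
```

View pics/crop.png

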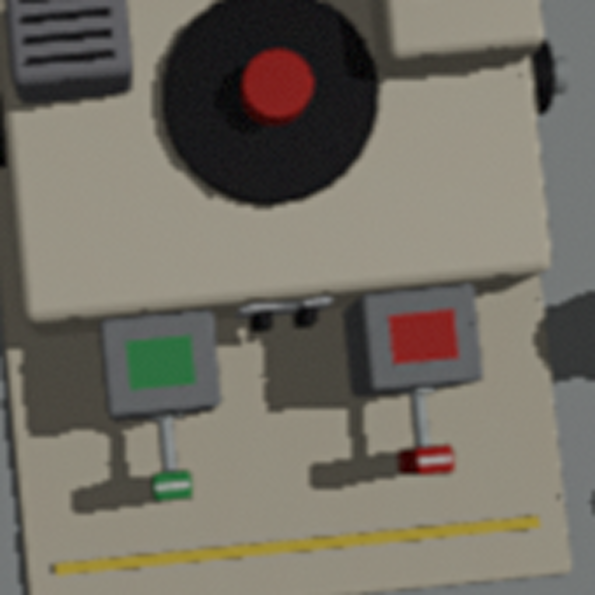

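The crop confirms it: red disc on the stage (crop 278,85), red handle at the right (433,460) and the yellow bar below it. Moving over now.

Request:
{"method": "carry_out", "body": {
  "motion": [
    [0.02, -0.013, 0, 0.5],
    [0.06, -0.039, 0, 1.2],
    [0.1, -0.066, 0, 2],
    [0.14, -0.092, 0, 3],
    [0.18, -0.118, 0, 4],
    [0.22, -0.144, 0, 5],
    [0.26, -0.17, 0, 6],
    [0.3, -0.197, 0, 6.7],
    [0.34, -0.223, 0, 6.7],
    [0.38, -0.249, 0, 6.7]
  ]
}}

```text
time_s: 2.05
tool_pos: [459.9, -273.0, 219.7]
tcp_rot: [3.135, 0.194, 0.001]
ft_force: [-0.0, -1.4, 0.7]
opening: 0.999
```

Run:
```python
from h import *
s=status.get_state();t=R.from_rotvec(s["tcp_rot"]).as_matrix();print(s["time_s"],s["tool_pos"],t.round(3))
print(t.T@(np.array((525,-203,200))-s["tool_pos"]));print(optics.camera_info("wrist"))
```

```text
2.05 [ 459.9426557  -273.00775662  219.72474522] [[ 0.992  0.123  0.001]
 [ 0.123 -0.992 -0.   ]
 [ 0.     0.001 -1.   ]]
[ 73.19028477 -61.45539473  19.72374921]
{'mtx': array([[322.62308755,   0.        , 322.04978503],
       [  0.        , 322.62308755, 191.72820002],
       [  0.        ,   0.        ,   1.        ]]), 'mount': array([[-3.49626316e-04, -9.65687166e-01, -2.59707867e-01,
         6.98403156e+01],
       [ 9.99999769e-01, -4.88988256e-04,  4.72005140e-04,
         4.30843138e-01],
       [-5.82803403e-04, -2.59707642e-01,  9.65687113e-01,
        -1.64767546e+02],
       [ 0.00000000e+00,  0.00000000e+00,  0.00000000e+00,
         1.00000000e+00]])}
```

Request:
{"method": "carry_out", "body": {
  "motion": [
    [0.02, -0.02, 0.005, 0],
    [0.04, -0.04, 0.01, 0],
    [0.045, -0.06, 0.02, 0],
    [0.045, -0.065, 0.02, 0],
    [0.045, -0.065, 0.02, 0],
    [0.045, -0.065, 0.02, 0]
  ]
}}

```text
time_s: 2.65
tool_pos: [495.5, -205.6, 200.0]
tcp_rot: [3.134, 0.193, 0.001]
ft_force: [0.3, 0.2, -0.5]
opening: 1.002
```

Run:
```python
from h import *
s=status.get_state();im=optics.snapshot("wrist");cv2.imwrite("pics/w1.png",im);print(s["time_s"],s["tool_pos"])
for n,z in (("grip_red",58),("grip_green",58),("index",10)):
    for r in optics.landmark_of("wrist",n)[:2]: print(n,np.round(r["uv"],1),round(r["confidence"],2),at("wrist",r["uv"],z).round(1))
c,d,n=bar("wrist",(0,0,640,400),im);print("bar",c,d,n,np.degrees(np.arctan2(-d[0],d[1])))
```

```text
2.65 [ 495.52208544 -205.58794071  200.00528679]
grip_red [320.7 124.6] 0.84 [ 547.4 -199.    58. ]
grip_green [147.8 122.4] 0.9 [529.7 -39.1  58. ]
index [247.4 165.3] 0.73 [ 490.4 -123.3   10. ]
bar [ 497.6015  -177.03345] [-0.11704858  0.9931262 ] 1335 6.721798
```

View pics/w1.png

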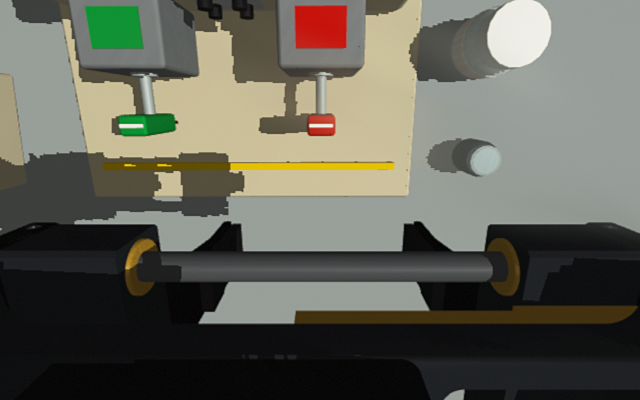

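The wrist view shows the red handle's white line at (321,126), the bar at row 165, and the handle centred between the open fingers. My bar mask also caught the gripper's gold parts, so I'll restrict it and recompute.

Run:
```python
from h import *
im=cv2.imread("pics/w1.png")
c,d,n=bar("wrist",(90,155,410,178),im);x=np.array([d[1],-d[0]])
print("bar",c,d,n,np.degrees(np.arctan2(x[1],x[0])))
h=im[118:134,305:337].astype(int);v,u=np.nonzero(h.min(2)>150);uv=(u.mean()+305,v.mean()+118)
w=at("wrist",uv,88);print("white",uv,len(u),w)
for g in (w[:2],np.array([547.4,-199.0])): print("pull",(g-c)@x)
s=status.get_state();t=R.from_rotvec(s["tcp_rot"]).as_matrix();print(t.T@(np.array((w[0],w[1],66))-s["tool_pos"]),np.degrees(np.arctan2(t[1,0],t[0,0])))
```

```text
Traceback (most recent call last):
  File "h.py", line 17, in bar
    P=np.array([at(cam,(a+x0,b+y0),16)[:2] for a,b in zip(u,v)])
                ~~^^^^^^^^^^^^^^^^^^^^
  File "h.py", line 13, in at
    o,d=ray(cam,uv);return o+d*(z-o[2])/d[2]
        ~~~^^^^^^^^
  File "h.py", line 8, in ray
    s=status.get_state();T=np.eye(4);T[:3,:3]=R.from_rotvec(s["tcp_rot"]).as_matrix();T[:3,3]=s["tool_pos"]
ValueError: time passes only in moves, steps and waits
```

```bash
sed -i 's/^from scipy.*/&\nfrom functools import lru_cache\nstate=lru_cache(status.get_state)/; s/s=status.get_state();T/s=state();T/' h.py
python3 - <<'E'
from h import *
im=optics.snapshot("wrist")
c,d,n=bar("wrist",(90,155,410,178),im);x=np.array([d[1],-d[0]])
print("bar",c,d,n,np.degrees(np.arctan2(x[1],x[0])))
h=im[118:134,305:337].astype(int);v,u=np.nonzero(h.min(2)>150);uv=(u.mean()+305,v.mean()+118)
w=at("wrist",uv,88);print("white",uv,len(u),w)
for g in (w[:2],np.array([547.4,-199.0])): print("pull",(g-c)@x)
s=state();t=R.from_rotvec(s["tcp_rot"]).as_matrix();print(s["time_s"],t.T@(np.array((w[0],w[1],66))-s["tool_pos"]),np.degrees(np.arctan2(t[1,0],t[0,0])))
E
```

```text
bar [ 497.95743 -179.17041] [-0.11822116  0.9929873 ] 1378 6.7894516
white (np.float64(323.05494505494505), np.float64(125.35164835164835)) 91 [ 548.45378083 -200.43247059   88.        ]
pull 47.6286104501732
pull 46.751567826450604
2.9 [ 53.2663652    1.41955086 133.80322262] 7.018502476790487
```

Request:
{"method": "carry_out", "body": {
  "motion": [
    [0.03, 0.001, 0.0, 0],
    [0.053, 0.001, 0.02, 0],
    [0.053, 0.001, 0.05, 0],
    [0.053, 0.001, 0.08, 0],
    [0.053, 0.001, 0.105, 0],
    [0.053, 0.001, 0.125, 0],
    [0.053, 0.001, 0.132, 0],
    [0.053, 0.001, 0.132, 0]
  ]
}}

```text
time_s: 3.7
tool_pos: [547.5, -199.0, 66.6]
tcp_rot: [-3.134, -0.193, 0.003]
ft_force: [0.0, -0.9, -0.1]
opening: 0.998
```

Request:
{"method": "carry_out", "body": {
  "motion": [
    [0, 0, 0, 0],
    [0, 0, 0, 0],
    [0, 0, 0, 0],
    [0, 0, 0, 0],
    [0, 0, 0, 0],
    [0, 0, 0, 0],
    [0, 0, 0, 0],
    [0, 0, 0, 0]
  ],
  "grip": 0,
  "newtons": 45
}}

```text
time_s: 4.5
tool_pos: [548.0, -198.9, 67.4]
tcp_rot: [-3.136, -0.194, 0.0]
ft_force: [-0.5, 0.8, 0.7]
opening: 0.36
```

Request:
{"method": "carry_out", "body": {
  "motion": [
    [0, 0, 0, 0],
    [0, 0, 0, 0],
    [0, 0, 0, 0],
    [0, 0, 0, 0],
    [0, 0, 0, 0]
  ]
}}

```text
time_s: 5.0
tool_pos: [547.9, -198.2, 67.4]
tcp_rot: [-3.134, -0.194, 0.001]
ft_force: [0.9, 5.1, 0.5]
opening: 0.272
```

Request:
{"method": "carry_out", "body": {
  "motion": [
    [-0.004, 0, 0, 0],
    [-0.01, 0, 0, 0],
    [-0.016, 0, 0, 0],
    [-0.022, 0, 0, 0],
    [-0.028, 0, 0, 0],
    [-0.034, 0, 0, 0],
    [-0.04, 0, 0, 0],
    [-0.045, 0, 0, 0],
    [-0.047, 0, 0, 0],
    [-0.047, 0, 0, 0]
  ]
}}

```text
time_s: 6.0
tool_pos: [503.7, -203.8, 67.4]
tcp_rot: [-3.135, -0.192, -0.008]
ft_force: [7.4, 8.3, -3.6]
opening: 0.268
```

Request:
{"method": "carry_out", "body": {
  "motion": [
    [-0.047, 0, 0, 0],
    [0, 0, 0, 0]
  ]
}}

```text
time_s: 6.2
tool_pos: [495.0, -204.7, 67.0]
tcp_rot: [-3.135, -0.182, 0.003]
ft_force: [6.2, 1.8, -18.2]
opening: 0.261
```

My second call was a mistake: its first row commanded a further −47 mm, because rows count from the pose at the start of each call. I'll let the arm settle and check whether the grip slipped.

Request:
{"method": "carry_out", "body": {
  "motion": [
    [0, 0, 0, 0],
    [0, 0, 0, 0],
    [0, 0, 0, 0],
    [0, 0, 0, 0],
    [0, 0, 0, 0]
  ]
}}

```text
time_s: 6.7
tool_pos: [503.6, -203.8, 66.9]
tcp_rot: [-3.135, -0.19, -0.007]
ft_force: [7.4, 8.4, -5.8]
opening: 0.266
```

Run:
```python
from h import *
s=state();print(s["time_s"],s["tool_pos"],s["ft_force"],s["opening"])
im=optics.snapshot("wrist");cv2.imwrite("pics/w2.png",im)
t=optics.snapshot("top");cv2.imwrite("pics/t2.png",cv2.resize(t[80:250,280:450],None,fx=3.5,fy=3.5))
for n in ("grip_red","grip_green"):
    for c in ("wrist","top"):
        for r in optics.landmark_of(c,n)[:1]: print(c,n,r,at(c,r["uv"],58).round(1))
```

```text
6.7 [ 503.58910172 -203.81407069   66.86455952] [ 7.42703536  8.41312624 -5.81194667] 0.26571016560029553
wrist grip_red {'uv': [321.6, 214.0], 'confidence': 0.84} [ 513.6 -202.8   58. ]
top grip_red {'uv': [401.4, 229.6], 'confidence': 0.5} [ 509.  -199.8   58. ]
wrist grip_green {'uv': [25.4, 150.2], 'confidence': 0.57} [530.3 -39.9  58. ]
top grip_green {'uv': [330.3, 217.6], 'confidence': 0.61} [531.2 -43.2  58. ]
```

View pics/w2.png

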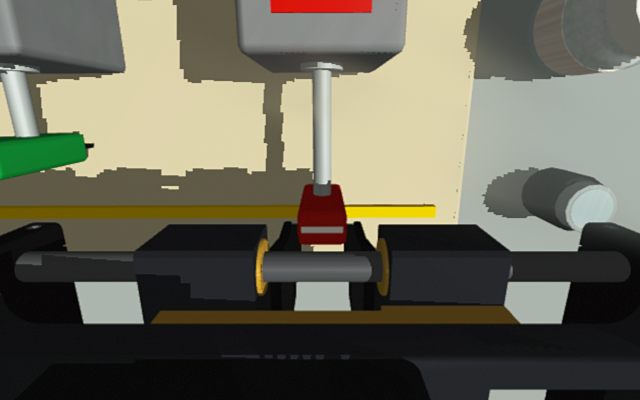

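The wrist view shows the red handle still gripped, with its white line at (321,230) and the bar at row 211. Now I'll measure the handle against the bar from the white line.

Run:
```python
from h import *
im=cv2.imread("pics/w2.png")
c,d,n=bar("wrist",(350,200,445,222),im)
c2,d2=np.array([497.96,-179.17]),np.array([-.1182,.9930]);x=np.array([d2[1],-d2[0]])
hsv=cv2.cvtColor(im,cv2.COLOR_BGR2HSV)[222:238,298:346];v,u=np.nonzero((hsv[...,1]<80)&(hsv[...,2]>90))
uv=(u.mean()+298,v.mean()+222);w=at("wrist",uv,88)[:2]
print("bar now",c,d,n,"x vs old",(c-c2)@x);print("white",uv,len(u),w,"err vs now",(w-c)@x,"vs old",(w-c2)@x)
s=state();print("tool",(s["tool_pos"][:2]-c2)@x)
```

```text
bar now [ 507.59787 -253.5784 ] [-0.1192984   0.99285847] 1087 x vs old 0.7753319443359565
white (np.float64(321.5816733067729), np.float64(229.49003984063745)) 251 [ 515.9553196  -202.55057406] err vs now 14.330436561572974 vs old 15.105768505908934
tool 2.6067145903872073
```

View pics/t2.png

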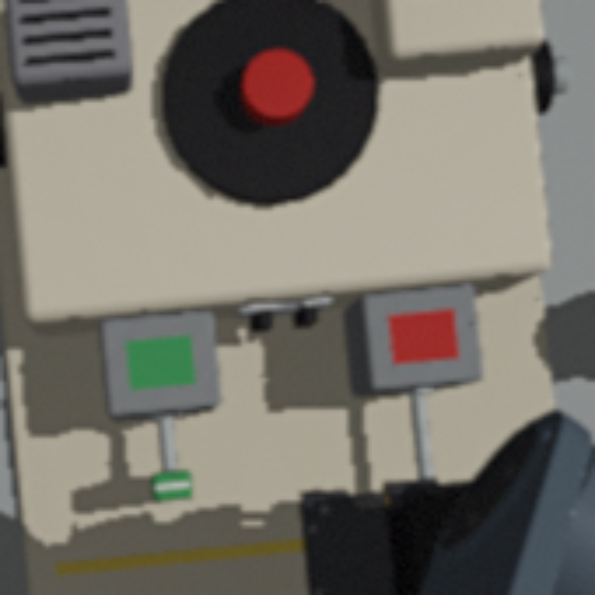

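The handle slipped about 12 mm in the pads: it stands 14 mm short of the bar while the tool stands at +2.6. I'll take it back home, open slightly, re-centre, grip at 60 N and pull more gently.

Request:
{"method": "carry_out", "body": {
  "motion": [
    [0.005, 0, 0, 0],
    [0.012, 0, 0, 0],
    [0.019, 0, 0, 0],
    [0.026, 0, 0, 0],
    [0.031, 0, 0, 0],
    [0.033, 0, 0, 0],
    [0.033, 0, 0, 0]
  ]
}}

```text
time_s: 7.7
tool_pos: [535.5, -199.7, 66.8]
tcp_rot: [-3.135, -0.192, -0.003]
ft_force: [4.8, 5.6, -3.9]
opening: 0.267
```

Request:
{"method": "carry_out", "body": {
  "motion": [
    [0, 0, 0, 0],
    [0, 0, 0, 0],
    [0, 0, 0, 0],
    [0, 0, 0, 0],
    [0.005, 0, 0, 0],
    [0.01, 0, 0, 0],
    [0.014, 0, 0, 0],
    [0.014, 0, 0, 0],
    [0.014, 0, 0, 0]
  ],
  "grip": 45
}}

```text
time_s: 8.6
tool_pos: [548.2, -198.8, 67.4]
tcp_rot: [-3.136, -0.195, 0.0]
ft_force: [0.4, 0.3, -0.5]
opening: 0.452
```

Run:
```python
from h import *
s=state();print(s["time_s"],s["tool_pos"],s["ft_force"],s["opening"])
im=optics.snapshot("wrist");cv2.imwrite("pics/w3.png",im)
for r in optics.landmark_of("wrist","grip_red")[:1]: print(r,at("wrist",r["uv"],58).round(1))
hsv=cv2.cvtColor(im,cv2.COLOR_BGR2HSV)[222:238,298:346];v,u=np.nonzero((hsv[...,1]<80)&(hsv[...,2]>90))
uv=(u.mean()+298,v.mean()+222);w=at("wrist",uv,88)[:2]
t=R.from_rotvec(s["tcp_rot"]).as_matrix();print(uv,len(u),w,t.T@(np.r_[w,66]-s["tool_pos"]))
```

```text
8.6 [ 548.16403247 -198.77094246   67.37116268] [ 0.40419667  0.31254467 -0.51681998] 0.45168676455550977
{'uv': [323.3, 231.7], 'confidence': 0.72} [ 547.4 -200.1   58. ]
(np.float64(339.42105263157896), np.float64(227.44736842105263)) 38 [ 562.5873362  -205.81689617] [13.43908225  8.77925136  1.36859604]
```

View pics/w3.png

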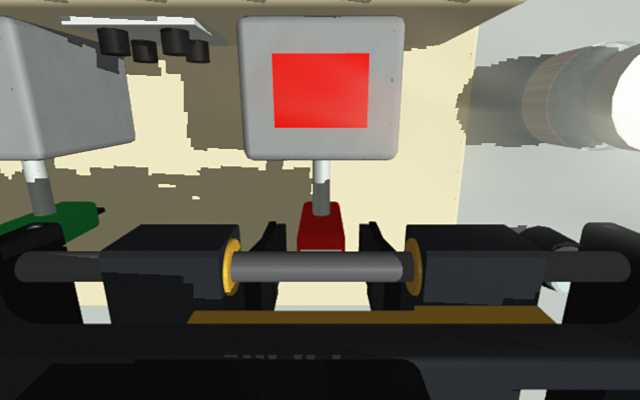

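The handle is home and centred between the fingers, with its white line just hidden behind the gripper rod at row 251. Gripping at 60 N.

Request:
{"method": "carry_out", "body": {
  "motion": [
    [0, 0, 0, 0],
    [0, 0, 0, 0],
    [0, 0, 0, 0],
    [0, 0, 0, 0],
    [0, 0, 0, 0],
    [0, 0, 0, 0],
    [0, 0, 0, 0]
  ],
  "grip": 0,
  "newtons": 60
}}

```text
time_s: 9.4
tool_pos: [547.8, -198.2, 67.4]
tcp_rot: [-3.134, -0.194, 0.001]
ft_force: [1.4, 3.7, 1.6]
opening: 0.27
```

Request:
{"method": "carry_out", "body": {
  "motion": [
    [-0.001, 0, 0, 0],
    [-0.003, 0, 0, 0],
    [-0.006, 0, 0, 0],
    [-0.009, 0, 0, 0],
    [-0.012, 0, 0, 0],
    [-0.015, 0, 0, 0],
    [-0.018, 0, 0, 0],
    [-0.021, 0, 0, 0],
    [-0.023, 0, 0, 0],
    [-0.024, 0, 0, 0]
  ]
}}

```text
time_s: 10.4
tool_pos: [526.2, -201.0, 67.4]
tcp_rot: [-3.135, -0.192, -0.006]
ft_force: [6.6, 6.9, -1.4]
opening: 0.27
```

Request:
{"method": "carry_out", "body": {
  "motion": [
    [-0.001, 0, 0, 0],
    [-0.003, 0, 0, 0],
    [-0.006, 0, 0, 0],
    [-0.009, 0, 0, 0],
    [-0.012, 0, 0, 0],
    [-0.015, 0, 0, 0],
    [-0.018, 0, 0, 0],
    [-0.021, 0, 0, 0],
    [-0.023, 0, 0, 0],
    [-0.024, 0, 0, 0]
  ]
}}

```text
time_s: 11.4
tool_pos: [503.1, -203.9, 67.4]
tcp_rot: [-3.135, -0.191, -0.009]
ft_force: [8.0, 10.0, -2.5]
opening: 0.271
```

Request:
{"method": "carry_out", "body": {
  "motion": [
    [0, 0, 0, 0],
    [0, 0, 0, 0],
    [0, 0, 0, 0]
  ]
}}

```text
time_s: 11.7
tool_pos: [503.1, -203.9, 67.4]
tcp_rot: [-3.135, -0.192, -0.008]
ft_force: [7.4, 7.8, -2.0]
opening: 0.273
```

Run:
```python
from h import *
s=state();print(s["time_s"],s["tool_pos"],s["ft_force"],s["opening"])
im=optics.snapshot("wrist");cv2.imwrite("pics/w4.png",im)
for r in optics.landmark_of("wrist","grip_red")[:1]: p=at("wrist",r["uv"],58);print(r,p.round(1))
c2,d2=np.array([497.96,-179.17]),np.array([-.1182,.9930]);x=np.array([d2[1],-d2[0]])
print("tool",(s["tool_pos"][:2]-c2)@x,"net",(p[:2]-c2)@x)
for z in (73,): print([at("wrist",(322,v),88)[:2]@x-c2@x for v in (225,235,245,251)])
```

```text
11.7 [ 503.08927909 -203.87572767   67.42455869] [ 7.37934418  7.78108407 -2.02863449] 0.27269669082060405
{'uv': [324.9, 232.4], 'confidence': 0.85} [ 502.  -206.2   58. ]
tool 2.173157121222643 net 0.848918470677591
[np.float64(16.69599407471088), np.float64(11.590444730706281), np.float64(6.397766343300816), np.float64(3.239404766274049)]
```

View pics/w4.png

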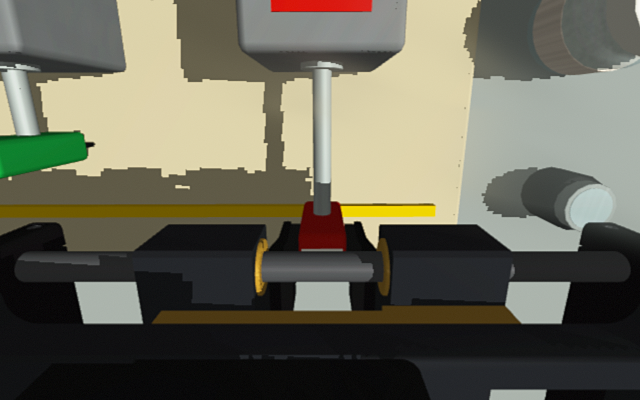

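No slip this time: the handle sits in the pads as before the pull. The estimates put it 1–3 mm short, so I'll trim by 2 mm.

Request:
{"method": "carry_out", "body": {
  "motion": [
    [-0.001, 0, 0, 0],
    [-0.002, 0, 0, 0],
    [-0.002, 0, 0, 0],
    [-0.002, 0, 0, 0],
    [-0.002, 0, 0, 0],
    [-0.002, 0, 0, 0],
    [-0.002, 0, 0, 0],
    [-0.002, 0, 0, 0]
  ]
}}

```text
time_s: 12.6
tool_pos: [501.2, -204.1, 67.4]
tcp_rot: [-3.135, -0.192, -0.008]
ft_force: [8.1, 8.4, -2.7]
opening: 0.268
```

Run:
```python
from h import *
s=state();c2,d2=np.array([497.96,-179.17]),np.array([-.1182,.9930]);x=np.array([d2[1],-d2[0]])
for k in range(3):
    im=optics.snapshot("wrist")
    r=optics.landmark_of("wrist","grip_red")[0];c,d,n=bar("wrist",(360,198,445,224),im);p=at("wrist",r["uv"],58)[:2]
    print(r,"old",(p-c2)@x,"now",(p-c)@x)
g=optics.landmark_of("wrist","grip_green");print([at("wrist",q["uv"],58) for q in g[:1]])
print(s["time_s"],"tool",(s["tool_pos"][:2]-c2)@x,s["ft_force"],s["opening"],np.abs(s["joint_vel"]).max())
```

```text
{'uv': [322.5, 230.8], 'confidence': 0.6} old -0.10010047770883768 now -0.6416557557850284Traceback (most recent call last):
  File "<stdin>", line 5, in <module>
IndexError: list index out of range
```

Run:
```python
from h import *
s=state();print(s["time_s"],s["tool_pos"],s["ft_force"],s["opening"],np.abs(s["joint_vel"]).max())
optics.snapshot("wrist");print([at("wrist",q["uv"],58) for q in optics.landmark_of("wrist","grip_green")[:1]])
print(workorder.job_done())
```

```text
12.8 [ 501.17036247 -204.0919119    67.42841234] [ 8.81857861  7.99411439 -3.33318559] 0.26837037523505 0.0015650225024645816
[array([528.32179083, -40.38732211,  58.        ])]
the job is handed in; nothing more can be done
None
```

I pulled out the red slide, because the red specimen is on the stage. I handed the job in at about 13 s, with the slide held at rest over the yellow bar.

**Slip on the first pull:** A move command of mine was wrong and briefly told the arm to go 47 mm too far. At the 45 N grip, the handle slipped about 12 mm in the fingers. I took the slide back in, re-centred on the handle, gripped at 60 N and pulled again more slowly. It did not slip visibly the second time.

**Last checks:**
- **Position:** the wrist camera put the handle's centre 0.1 to 0.6 mm from the middle of the bar, and the tool's own position agreed to about 0.3 mm. That camera reading was a single look at low confidence (0.60), and the repeat found nothing.
- **Grip:** the opening was 23 mm on the 24 mm handle, with about 9 N of spring pull at the wrist. I did not measure the finger force directly.
- **Rest:** the joints were still, below 0.002 rad/s.
- **Other slide:** the green handle was still in, within about 1.5 mm of where it started.
- **Specimens, jar and magnifier:** the arm never went near them and they looked undisturbed in the pictures. I did not re-measure them at the end.

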